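Snap the grease gun onto a bearing's tilted nipple and hold it pumped

ROBOT

A 6-joint arm with a two-finger parallel gripper is mounted at the origin on a cart in front of the work surface, level with it; the furniture and walls round the work are solid. World frame = base frame: x ahead of the robot, y to its left, z up, the work surface at z = 0. Lengths are in m, angles in degrees, forces in N, time in s.
With the tool pointing down it reaches from about 0.3 to 0.75 m from the base axis. Payload 8.5 kg.
Tool frame: the origin (TCP) lies at the very end of the fingers, on their centre line; the grasp point (between the pads) lies 19 mm behind it; z points along the fingers, y is the line along which they close (so a half turn about z gives the same grasp; the last joint's range is limited). The gripper opens to 85 mm and grips with 20 to 120 N. Pads are 22 mm wide; open, the fingers measure 114 mm over their backs; the gripper's body (76 mm by 85 mm) begins 54 mm behind the grasp point. The pads swing forward as they close: fully open they stand 13 mm farther back than shut.
Start: joints at [-88.31, 21.807, 74.336, -0, 83.858, -12.336], TCP at [0.133, -0.534, 0.231] pointing down, gripper open.
Joint ranges: [-178.18, 178.18], [-50.72, 133.34], [12.68, 142.11], [-81.47, 261.47], [9.98, 163.14], [-165.26, 165.26]. Speed limits (degrees/s): [136.94, 136.94, 180, 180, 180, 180].

INTERFACE

Orientations are given as a 3x3 rotation matrix whose columns are the frame's x, y, z axes.
In Python, from rig import observe, cams, ticket gives the robot as it stands.
- The arm moves only by the tool move_arm, never from a script. Its arguments are lists of equal length, an entry for each row: "jaw": the finger opening in cm, from 0 to 8.54; "dp": the shift along the tool's x, y, z in cm, a list of three; "turn": the turn, a rotation vector about the tool's x, y, z in rad, a list of three. In form: {"jaw": [jaw, ...], "dp": [[tx, ty, tz], ...], "turn": [[wx, wy, wz], ...]}. A call has 1 to 12 rows; each row shifts and turns the commanded pose from where the row before left it, along the tool's axes as they then stand; what a row does not reach is not made up. A row lasts 1/12 s, in which the tool goes at most 41.7 mm and 7.16 degrees, less where a joint would pass 70% of its speed; a pose out of reach is approached as far as the arm can. A call is refused whole if a number of a shift passes 4.17 or a number of a turn 0.125, either way. A call with a gripper value outside its range is refused whole. The fingers move at their own pace and stop on an object; "force" is the grip in N (left out, the last holds). Time passes only in rows, so rows that do not move let the fingers close. It gives the time, the measured TCP pose, the force, the opening and the grip force at its end, in the units of the state.
- observe(): the state, without advancing time (a new reading comes with each control period).
- cams.get_image(name): name is "scene" or "top"; returns (picture, depth): 420x560x3 uint8, red, green, blue; 420x560 float32, m along the optical axis (not along the pixel's ray), 0 where there is no reading.
- cams.calibration(name): a dict with "vertical_fov" (degrees; the focal length in pixels is half the picture's height over the tangent of half this angle, whatever the lens; pixels are square), "cx", "cy" (the principal point, pixels), "view" (4x4, takes a point from world to camera coordinates). Camera axes: x right, y up, looking along -z (the intrinsics and any distortion apply to the point x, -y, -z); pixel columns grow to the right and rows downward; lengths in m; the calibration is good to about 2 mm. A picture is of the moment at which its call begins. calibration takes no time and is no camera call.
- ticket.close_job(): hands the job in; it is judged then, once.
Trained networks look in the newest picture that a camera, given by its name, has taken for a name from the list of things; names that differ only in an ending like _2 or _b are one class to them, and where a whole thing is asked for, a point or a joint stands for the part that bears it (a point fixed in the world has none). Each returns a list of dicts, best first, with "p" (0 to 1); they miss things now and then, are a little off and sometimes report something else, mostly with a low value. They report only what shows in the picture. A call takes as long as a camera call. They do not tell look-alikes from the thing itself.
- cams.spot_in(camera, query): "box" ([centre column, centre row, width, height] as shares, 0 to 1, of the picture: columns of its width, rows of its height, round what is visible of it).
- cams.outline_of(camera, query): "mask" (420x560 bool, what is visible of it) and "box" ([centre column, centre row, width, height] as shares, 0 to 1, of the picture: columns of its width, rows of its height, round what is visible of it).
- cams.mark_of(camera, query): "location" ([column, row] as shares, 0 to 1, of the picture: columns of its width, rows of its height: a listed point, or the origin of a listed thing).
The state is a dict: "time_s": time; "q": joint angles; "qvel": joint speeds; "joint_efforts": joint torques, N m; "position": TCP position; "tool_rot": TCP orientation; "ft_force": force on the tool from outside, world axes, zero at the start; "wrist_torque": the same for the moment, N m; "grip_width": finger opening in m; "gripper_force": force on a finger pad.
Only numpy, scipy, OpenCV 4.12 (cv2) and the standard library are available. Lean on these libraries where they do the work, as an engineer would, in place of code of your own. Each camera call takes 0.05 s, during which the arm holds its last target. There are 200 camera calls.

TASK

Take the push-type grease gun out of its rest by its smooth grip and push its socket squarely, in line with the tilted ball-headed grease nipple on the pillow-block bearing, until it snaps home. Then keep pushing so that the gun's spring is pressed in well past half of its travel, and finish while still gripping the gun and holding it pressed like that: do not let go. Leave the other loose things where they are.

Things in the scene. Friction and masses are not known exactly. Their poses are not given: they have to be found in the camera images.
- gun_grip (a point): Centre of the round metal grip (28 mm thick) of the grease gun, which stands socket down in its rest. z: gun axis, from socket to capped end. Along z from here: plain grip -32 to +23 mm, black cap to +28; dark flange 48 mm wide from -39 to -32 (sits on the rest's rim; fingertips may bear on it); the stem and socket below, open mouth at -88 (spring relaxed). 0.27 kg
- socket (a point): Point in the gun's steel socket where the nipple's ball centre sits when snapped home: on the gun axis, 17 mm inside the mouth, 71 mm from the grip's centre (spring relaxed). z as the gun's. Mouth flared to 26 mm inside (32 outside), bore 20 mm, body 26 mm. Four spring jaws in the bore are forced past the ball with about 5 to 9 N and close behind it
- coupler (a joint): How far the socket is pressed into the gun against the spring, in m: 0 relaxed, 0.014 at the hard stop. The spring starts at 10 N and reaches 17 N at the stop, so the socket snaps on before it gives way. It pushes back out as soon as it is not pushed
- nipple_head (a point): Centre of the steel ball head, 16 mm in diameter, of the grease nipple on the bearing. z axis points out of the nipple along its axis, 25 degrees from vertical. The ball stands on a 10 mm thick neck; a 20 mm hexagon begins 20 mm below the ball's centre. The nipple cannot move. About 105 mm above the bench
- bearing: Grey pillow-block bearing with a short steel shaft through it, fixed to the bench: foot 140 x 46 x 14 mm (long along its x axis), housing 78 mm high, shaft 90 mm long along its y axis. Origin at the middle of its underside. The nipple leans to its -x side; on its +x side there is only a low flat hexagon plug, which is not the nipple
- rest: Fixed rest: a black upright tube 54 mm wide outside, 39 mm inside, on a thin round steel foot 84 mm across; the rim is 55 mm above the surface it stands on. Origin at the middle of its underside. The gun lifts straight out upward (at least 55 mm to be clear)
- spanner: bystander: open spanner lying flat near the bearing, 168 mm long, 6 mm high; origin at its underside
- brass_cap: bystander: brass end cap near the bearing, 43 mm high; origin at its underside
- nut_big: bystander: steel nut near the bearing, 12 mm high; origin at its underside
- oil_bottle: bystander: small oil bottle behind the rest, 39 mm wide, 113 mm high; origin at its underside
- brass_ring: bystander: brass bush near the rest, 22 mm wide, 12 mm high; origin at its underside
Not all that is in view belongs to the job. What is shaped like the part that bears gun_grip but red is not meant.

How it is judged (in metres and radians):
On the way, in this order (a step that is already met when the one before it is completed fails the run):
1. the gun is lifted out of its rest (distance of gun_grip from where it was at the start of the episode above 0.06 m), for 0.1 s.
2. the socket has snapped squarely onto the nipple (distance between socket and nipple_head below 0.003 m and angle between the z axis of socket and the z axis of nipple_head, either way round below 0.12 rad), for 0.1 s.
At the end, for the whole second after the job is handed in: The ball of the nipple sits snapped into the gun's socket (within 3 mm), the gun's axis within 0.12 rad of the nipple's, the spring pressed in by more than 8 of its 14 mm so that the gun pushes on the nipple with more than 10 N, and the fingers still hold the gun (more than 2 N) (all of step 2 and value of joint coupler above 0.008 m and contact force between the fingers and gun above 2 N and contact force between gun and bearing above 10 N); the arm keeps its last pose, push and grip.
It fails at once if a loose bystander is moved by more than 30 mm (distance of any of spanner, brass_cap, nut_big, oil_bottle, brass_ring from where it was at the start of the episode above 0.03 m).
It also fails if it takes over 48 s, if anything falls off the work surface, if the arm or the gripper's body presses on something with over 40 N, if the wrist force passes 120 N, or if a joint passes its speed limit or range.

## Working session

There is one attempt and no reset: what is moved stays moved. The work goes in short steps, Python scripts to look and compute and a tool call to move; the robot and the scene stay as the last step left them, time stands still between calls to the robot, and variables do not carry over. Pictures are saved under pics/ and viewed, at most 10 in all, crops included, and the job is handed in when it is done.

Besides the shell and the picture viewer there is one more tool, called after "Call:" in YAML: its name, and indented under it one key for each argument. move_arm: Moves the arm, as the interface text tells. Its arguments: {"type":"object","properties":{"jaw":{"type":"array","items":{"type":"number"}},"dp":{"type":"array","items":{"type":"array","items":{"type":"number"}}},"turn":{"type":"array","items":{"type":"array","items":{"type":"number"}}},"force":{"type":"number"}},"required":["jaw","dp","turn"]}

```bash
mkdir -p pics; ls; cat > h.py <<'E'
import numpy as np, cv2
from rig import observe, cams, ticket
def get(n):
    im,d=cams.get_image(n); return im,d
def K(n):
    c=cams.calibration(n); f=210/np.tan(np.radians(c["vertical_fov"])/2); return c,f
def world(n,u,v,z):  # depth z along optical axis
    c,f=K(n); p=np.array([(u-c["cx"])/f*z,-(v-c["cy"])/f*z,-z,1]); return (np.linalg.inv(c["view"])@p)[:3]
def pix(n,P):
    c,f=K(n); p=c["view"]@np.r_[P,1]; return np.array([c["cx"]+f*p[0]/-p[2], c["cy"]-f*p[1]/-p[2], -p[2]])
def cloud(n,d,m=None):
    c,f=K(n); v,u=np.nonzero((d>0) if m is None else (m&(d>0))); z=d[v,u]
    p=np.c_[(u-c["cx"])/f*z,-(v-c["cy"])/f*z,-z,np.ones(len(z))]
    return (p@np.linalg.inv(c["view"]).T)[:,:3],u,v
def planeZ(n,u,v,h):
    c,f=K(n); Vi=np.linalg.inv(c["view"]); o=Vi[:3,3]; r=Vi[:3,:3]@np.array([(u-c["cx"])/f,-(v-c["cy"])/f,-1]); return o+r*(h-o[2])/r[2]
E
python3 - <<'E'
from h import *
for n in ["scene","top"]:
    im,d=get(n); cv2.imwrite(f"pics/{n}0.png",im[:,:,::-1]); np.save(f"{n}0.npy",d)
    c=cams.calibration(n); print({k:(v if k!="view" else np.round(v,3).tolist()) for k,v in c.items()})
    for q in ["gun_grip","nipple_head","bearing","rest","socket"]:
        for r in cams.mark_of(n,q)[:3]:
            u,v=r["location"][0]*560,r["location"][1]*420
            z=d[min(int(v),419),min(int(u),559)]
            print(n,q,round(r["p"],2),round(u,1),round(v,1),np.round(world(n,u,v,z),3))
print(observe())
E
```

```text
pics
{'vertical_fov': 54.698734118480246, 'cx': 278.8097803678335, 'cy': 207.05663281465007, 'view': [[-0.73, -0.683, -0.022, 0.292], [0.365, -0.417, 0.832, -0.335], [-0.578, 0.6, 0.554, -0.722], [0.0, 0.0, 0.0, 1.0]]}
scene gun_grip 0.69 167.3 254.9 [0.572 0.17  0.11 ]
scene gun_grip 0.68 222.7 246.4 [0.512 0.064 0.102]
scene bearing 0.79 323.1 208.8 [ 0.503 -0.299  0.026]
scene rest 0.76 175.1 288.3 [0.559 0.176 0.022]
scene socket 0.6 221.1 269.1 [0.523 0.069 0.03 ]
{'vertical_fov': 49.510240258373706, 'cx': 281.7424026894209, 'cy': 217.1933572449981, 'view': [[0.004, -1.0, -0.018, -0.141], [0.984, 0.001, 0.177, -0.532], [-0.177, -0.018, 0.984, -1.066], [0.0, 0.0, 0.0, 1.0]]}
top gun_grip 0.91 152.1 192.6 [0.576 0.158 0.123]
top gun_grip 0.89 198.3 216.7 [0.521 0.051 0.116]
top nipple_head 0.49 355.3 229.4 [ 0.498 -0.313  0.077]
top bearing 0.57 355.9 224.3 [ 0.509 -0.314  0.081]
top rest 0.94 166.2 199.4 [0.575 0.144 0.055]
top rest 0.15 158.2 226.5 [0.516 0.176 0.002]
{'time_s': 0.6, 'q': array([-8.83083202e+01,  2.18075628e+01,  7.43365980e+01,  2.11001410e-04,
        8.38582857e+01, -1.23356497e+01]), 'qvel': array([-0.04471058,  0.08114587, -0.00863326,  0.01495472, -0.06784372,
       -0.10634194]), 'joint_efforts': array([-1.21169796e-03, -4.48157680e+01, -2.31404436e+01, -2.51215406e-04,
        5.71765577e-04, -4.02134083e-05]), 'position': array([ 0.13331074, -0.53357435,  0.23130879]), 'tool_rot': array([[ 9.70180317e-01,  2.42384308e-01,  2.39937216e-06],
       [ 2.42384308e-01, -9.70180316e-01,  4.27899312e-05],
       [ 1.26994315e-05, -4.09323789e-05, -9.99999999e-01]]), 'ft_force': array([ 0.01210099, -0.58890913, -0.23990282]), 'wrist_torque': array([ 0.00323663, -0.00776336,  0.01007133]), 'gripper_force': 0.0, 'grip_width': 0.08522054301663769}
```

```bash
python3 -c "
import cv2
a=cv2.imread('pics/scene0.png');b=cv2.imread('pics/top0.png')
cv2.imwrite('pics/s1.png',cv2.resize(a[120:345,100:400],(800,600),interpolation=cv2.INTER_CUBIC))
cv2.imwrite('pics/t1.png',cv2.resize(b[120:345,110:410],(800,600),interpolation=cv2.INTER_CUBIC))"
```

```text
(no output)
```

View pics/s1.png

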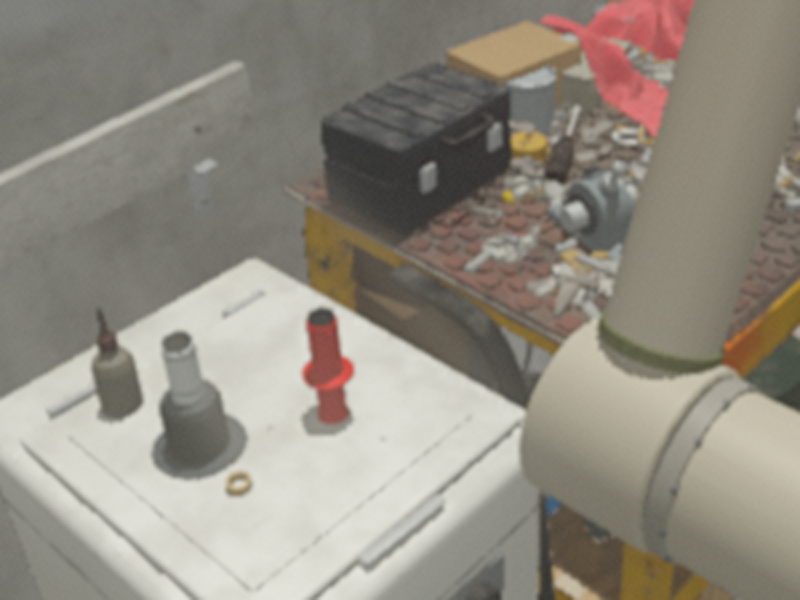

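View pics/t1.png

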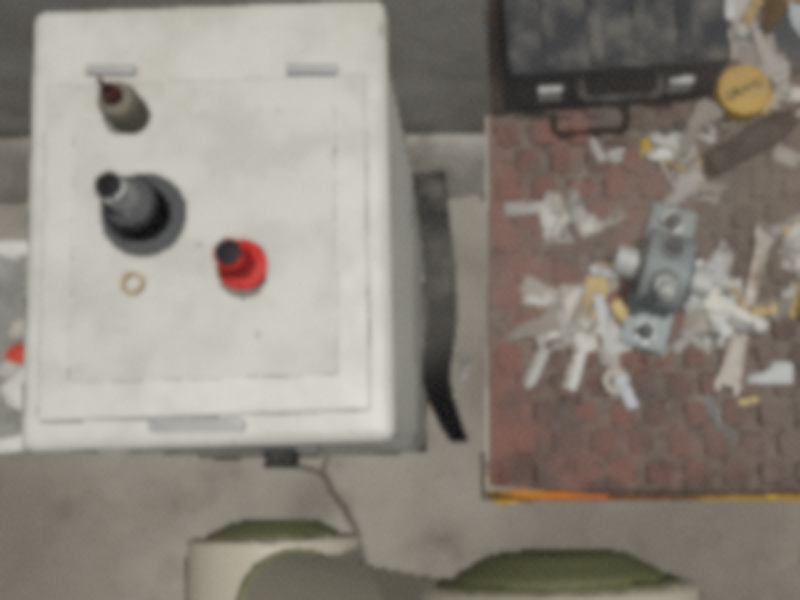

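```bash
python3 - <<'E'
from h import *
b=cv2.imread('pics/top0.png'); cv2.imwrite('pics/t2.png',cv2.resize(b[175:275,290:420],(780,600),interpolation=cv2.INTER_CUBIC))
for n in ["top","scene"]:
    d=np.load(n+"0.npy")
    for q in ["gun_grip","bearing","rest","oil_bottle"]:
        for r in cams.outline_of(n,q)[:2]:
            m=r["mask"]; P,u,v=cloud(n,d,m)
            print(n,q,round(r["p"],2),m.sum(),np.round(r["box"]*np.array([560,420,560,420]),1),"med",np.round(np.median(P,0),3),"lo",np.round(np.percentile(P,3,axis=0),3),"hi",np.round(np.percentile(P,97,axis=0),3))
            if q=="gun_grip":
                for a in np.arange(.05,.135,.01):
                    s=P[(P[:,2]>=a)&(P[:,2]<a+.01)]
                    if len(s)>3: print("   z",round(a,3),len(s),np.round(s.mean(0),4),np.round(np.ptp(s,axis=0),3))
    P,u,v=cloud(n,d)
    for nm,c in [("cab",(.45,.12)),("bench",(.42,-.3)),("bench2",(.42,-.2))]:
        s=P[(abs(P[:,0]-c[0])<.02)&(abs(P[:,1]-c[1])<.02)]; print(nm,len(s),np.round(np.median(s[:,2]),4) if len(s) else 0)
E
```

```text
top gun_grip 0.92 347 [155.6 193.2  22.3  22.7] med [0.58  0.158 0.077] lo [0.564 0.144 0.058] hi [0.605 0.179 0.124]
   z 0.05 43 [0.5816 0.1552 0.0583] [0.045 0.041 0.005]
   z 0.06 114 [0.5799 0.159  0.0626] [0.045 0.044 0.009]
   z 0.07 17 [0.5791 0.1568 0.0743] [0.025 0.02  0.007]
   z 0.08 17 [0.5771 0.1569 0.0842] [0.019 0.019 0.01 ]
   z 0.09 20 [0.5782 0.1563 0.0948] [0.02  0.018 0.01 ]
   z 0.1 16 [0.5774 0.1568 0.1049] [0.02  0.02  0.009]
   z 0.11 49 [0.5827 0.1601 0.1162] [0.028 0.024 0.01 ]
   z 0.12 70 [0.5842 0.1643 0.1225] [0.022 0.021 0.006]
top gun_grip 0.53 324 [200.4 218.4  20.8  17.7] med [0.521 0.053 0.067] lo [0.507 0.039 0.006] hi [0.543 0.076 0.118]
   z 0.05 140 [0.5213 0.0532 0.055 ] [0.045 0.045 0.009]
   z 0.06 11 [0.5204 0.0516 0.0659] [0.021 0.019 0.008]
   z 0.07 16 [0.5196 0.0519 0.0754] [0.025 0.016 0.009]
   z 0.08 10 [0.5218 0.0527 0.0851] [0.025 0.019 0.009]
   z 0.09 13 [0.5202 0.0504 0.0939] [0.017 0.018 0.008]
   z 0.1 19 [0.5219 0.0537 0.1059] [0.026 0.026 0.009]
   z 0.11 99 [0.5253 0.0585 0.115 ] [0.024 0.025 0.009]
top bearing 0.96 1249 [3
[... 1302 characters left out ...]
01 ]
   z 0.07 40 [0.5189 0.0635 0.075 ] [0.017 0.026 0.009]
   z 0.08 39 [0.5192 0.0653 0.0846] [0.025 0.025 0.009]
   z 0.09 41 [0.5188 0.0651 0.0946] [0.02  0.022 0.01 ]
   z 0.1 49 [0.5187 0.0633 0.1054] [0.022 0.026 0.01 ]
   z 0.11 67 [0.5243 0.0618 0.1142] [0.021 0.023 0.007]
scene bearing 0.76 768 [322.7 200.1  32.5  42.9] med [ 0.506 -0.309  0.053] lo [ 0.48  -0.36   0.007] hi [ 0.587 -0.283  0.108]
scene rest 0.95 777 [173.8 282.7  35.1  33. ] med [0.565 0.177 0.013] lo [0.548 0.129 0.001] hi [0.611 0.201 0.054]
scene oil_bottle 0.78 493 [143.6 257.7  17.   38.7] med [0.672 0.186 0.045] lo [0.663 0.165 0.001] hi [0.691 0.201 0.091]
cab 240 0.0017
bench 56 -0.7647
bench2 117 -0.4434
```

View pics/t2.png

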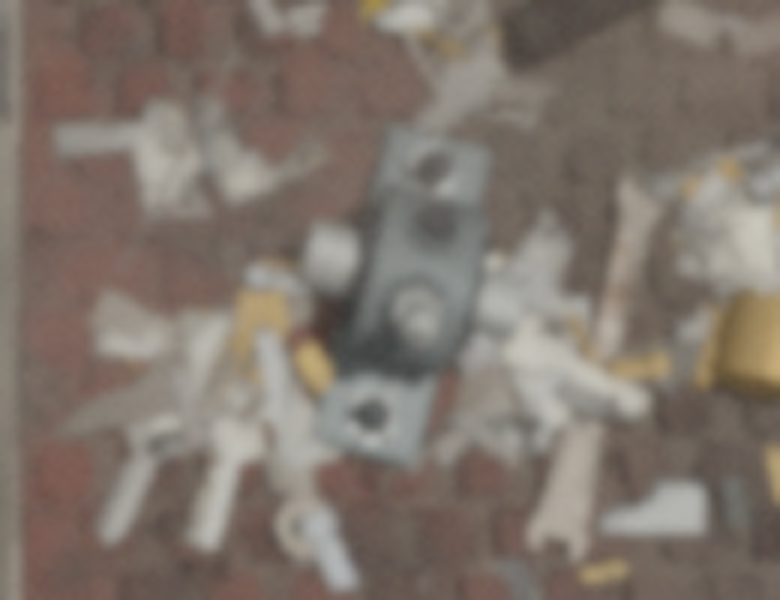

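Call:
move_arm:
  jaw: [6,6,6,6,6,6,6,6,6,6,6,6]
  dp:
    - [0,0,0]
    - [0,0,0]
    - [0,0,0]
    - [2.05,-3.18,0]
    - [2.05,-3.18,0]
    - [2.05,-3.18,0]
    - [2.05,-3.18,0]
    - [2.05,-3.18,0]
    - [2.05,-3.18,0]
    - [2.05,-3.18,0]
    - [2.05,-3.18,0]
    - [2.05,-3.18,0]
  turn:
    - [0,0,0.0816]
    - [0,0,0.0816]
    - [0,0,0.0816]
    - [0,0,0]
    - [0,0,0]
    - [0,0,0]
    - [0,0,0]
    - [0,0,0]
    - [0,0,0]
    - [0,0,0]
    - [0,0,0]
    - [0,0,0]
  force: 60

```text
time_s: 2.0
position: [0.3183, -0.2457, 0.2315]
tool_rot: [[1.0, -0.0, 0.0], [-0.0, -1.0, -0.0], [0.0, 0.0, -1.0]]
ft_force: [0.3, -0.2, -0.6]
grip_width: 0.06
gripper_force: 0.0
```

Call:
move_arm:
  jaw: [6,6,6,6,6,6,6,6,6,6,6,6]
  dp:
    - [2.05,-3.18,0]
    - [2.05,-3.18,0]
    - [2.05,-3.18,0]
    - [2.05,-3.18,0]
    - [2.05,-3.18,0]
    - [2.05,-3.18,0]
    - [2.05,-3.18,0]
    - [2.05,-3.18,0]
    - [2.05,-3.18,0]
    - [2.05,-3.18,0]
    - [2.05,-3.18,0]
    - [2.05,-3.18,0]
  turn:
    - [0,0,0]
    - [0,0,0]
    - [0,0,0]
    - [0,0,0]
    - [0,0,0]
    - [0,0,0]
    - [0,0,0]
    - [0,0,0]
    - [0,0,0]
    - [0,0,0]
    - [0,0,0]
    - [0,0,0]

```text
time_s: 3.0
position: [0.5645, 0.1362, 0.2314]
tool_rot: [[1.0, 0.0, 0.0], [0.0, -1.0, -0.0], [0.0, 0.0, -1.0]]
ft_force: [1.2, 0.0, -0.4]
grip_width: 0.0603
gripper_force: 0.0
```

```bash
python3 - <<'E'
from h import *
from scipy.optimize import least_squares
d0={n:np.load(n+"0.npy") for n in ["top","scene"]}
# gun circle fit
for n in d0:
    P,u,v=cloud(n,d0[n]); s=P[(abs(P[:,0]-.58)<.03)&(abs(P[:,1]-.165)<.03)&(P[:,2]>.07)&(P[:,2]<.113)]
    r=least_squares(lambda c:np.hypot(s[:,0]-c[0],s[:,1]-c[1])-.014,[.584,.165],loss="soft_l1",f_scale=.002); print(n,"gun",len(s),np.round(r.x,4))
D={}
for n in ["top","scene"]:
    im,d=get(n); cv2.imwrite(f"pics/{n}2.png",im[:,:,::-1]); np.save(f"{n}2.npy",d); D[n]=d
    for q in ["nipple_head"]:
        for r in cams.mark_of(n,q)[:3]:
            u,v=r["location"][0]*560,r["location"][1]*420
            print(n,q,round(r["p"],2),round(u,1),round(v,1),np.round(planeZ(n,u,v,.105),4))
    P,u,v=cloud(n,d); s=P[(abs(P[:,0]-.50)<.05)&(abs(P[:,1]+.31)<.05)&(P[:,2]>.088)&(P[:,2]<.14)]
    print(n,"high pts",len(s),np.round(s.mean(0),4),np.round(s.min(0),3),np.round(s.max(0),3))
    r=least_squares(lambda c:np.linalg.norm(s-c,axis=1)-.008,[*s.mean(0)[:2],.105],loss="soft_l1",f_scale=.002); print(" ball",np.round(r.x,4))
    for r in cams.outline_of(n,"bearing")[:1]:
        Q,_,_=cloud(n,d,r["mask"]); f=Q[(Q[:,2]<.025)]; 
        t=Q[(Q[:,2]<.085)]
        print(n,"bearing",r["p"],len(Q), "minrect all<.085",cv2.minAreaRect((t[:,:2]*1000).astype(np.float32)), "foot",cv2.minAreaRect((f[:,:2]*1000).astype(np.float32)))
a=[planeZ("top",290+x/6,175+y/6,.014) for x,y in [(436,168),(370,412)]]; print(np.round(a,4),np.degrees(np.arctan2(*(a[0]-a[1])[[1,0]])))
print(np.round(planeZ("top",359.7,225.8,.105),4))
b=cv2.imread('pics/scene2.png'); cv2.imwrite('pics/s2.png',cv2.resize(b[150:250,270:400],(780,600),interpolation=cv2.INTER_CUBIC))
E
```

```text
top gun 77 [0.5851 0.1652]
scene gun 194 [0.5862 0.1638]
top nipple_head 0.57 355.2 227.4 [ 0.4981 -0.3092  0.105 ]
top nipple_head 0.33 339.1 264.6 [ 0.4129 -0.2707  0.105 ]
top high pts 71 [ 0.5023 -0.3191  0.1033] [ 0.486 -0.333  0.088] [ 0.54  -0.31   0.118]
 ball [ 0.4987 -0.3182  0.1048]
top bearing 0.85 1299 minrect all<.085 ((521.6679077148438, -327.9697265625), (93.1711196899414, 145.475341796875), 53.877498626708984) foot ((523.4370727539062, -330.2264709472656), (144.7285919189453, 93.60208129882812), 2.3448598384857178)
scene nipple_head 0.44 329.8 182.1 [ 0.5022 -0.3231  0.105 ]
scene high pts 40 [ 0.4937 -0.3156  0.1041] [ 0.485 -0.322  0.089] [ 0.508 -0.309  0.117]
 ball [ 0.4944 -0.3174  0.1043]
scene bearing 0.79 189 minrect all<.085 ((532.7061767578125, -374.12677001953125), (38.90400695800781, 204.92764282226562), 47.36383819580078) foot ((526.4588623046875, -380.912109375), (20.457298278808594, 204.92764282226562), 47.36384201049805)
[[ 0.5746 -0.3426  0.014 ]
 [ 0.4715 -0.3126  0.014 ]] -16.23652865015989
[ 0.5019 -0.3196  0.105 ]
```

View pics/s2.png

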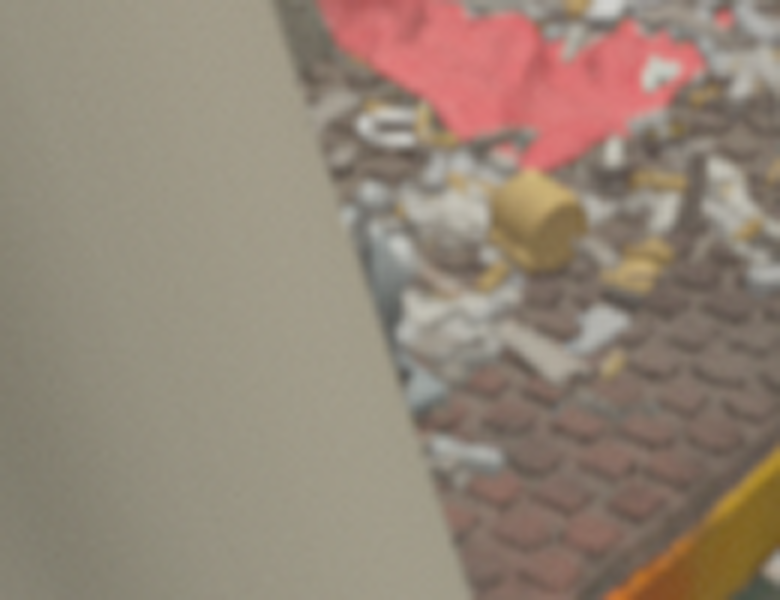

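Call:
move_arm:
  jaw: [6,6,6,6,6,6,6,6,6,6]
  dp:
    - [1.05,-1.42,0]
    - [1.05,-1.42,0]
    - [0,0,2.5]
    - [0,0,2.7]
    - [0,0,2.7]
    - [0,0,2.7]
    - [0,0,2.5]
    - [0,0,1.8]
    - [0,0,1.3]
    - [0,0,0]
  turn:
    - [0,0,0]
    - [0,0,0]
    - [0,0,0]
    - [0,0,0]
    - [0,0,0]
    - [0,0,0]
    - [0,0,0]
    - [0,0,0]
    - [0,0,0]
    - [0,0,0]

```text
time_s: 4.13
position: [0.5833, 0.1612, 0.0671]
tool_rot: [[1.0, -0.002, -0.005], [-0.002, -1.0, -0.0], [-0.005, 0.0, -1.0]]
ft_force: [-0.4, -0.4, -0.6]
grip_width: 0.06
gripper_force: 0.0
```

```bash
python3 - <<'E'
from h import *
from scipy.optimize import least_squares
for n,f in [("scene","scene0"),("top","top0"),("scene","scene2")]:
    d=np.load(f+".npy"); P,u,v=cloud(n,d)
    k=(abs(P[:,0]-.50)<.03)&(abs(P[:,1]+.317)<.03)&(P[:,2]>.092)&(P[:,2]<.14); s=P[k]
    print(f,len(s),np.round(s.mean(0),4),"px",u[k].min(),u[k].max(),v[k].min(),v[k].max())
    r=least_squares(lambda c:np.linalg.norm(s-c,axis=1)-.008,[.499,-.318,.105],loss="soft_l1",f_scale=.002); print(" ball",np.round(r.x,4),"predpx",np.round(pix(n,r.x),1), "res",np.round(np.std(r.fun),4))
d=np.load("top0.npy");P,u,v=cloud("top",d)
b=(abs(P[:,0]-.52)<.09)&(abs(P[:,1]+.325)<.06)
s=P[b&(P[:,2]>.045)&(P[:,2]<.084)]   # housing
print(len(s), cv2.minAreaRect((s[:,:2]*1000).astype(np.float32)))
t=P[b&(P[:,2]>.072)&(P[:,2]<.086)]; c=t[:,:2]-t[:,:2].mean(0); w,V=np.linalg.eigh(c.T@c); print(len(t),np.round(t.mean(0),4),np.degrees(np.arctan2(V[1,1],V[0,1])),np.round(np.sqrt(w/len(t)),4))
E
python3 -c "
import cv2
a=cv2.imread('pics/scene0.png'); cv2.imwrite('pics/s3.png',cv2.resize(a[150:250,270:400],(780,600),interpolation=cv2.INTER_CUBIC))"
```

```text
scene0 35 [ 0.4926 -0.3156  0.1059] px 328 334 181 187
 ball [ 0.4945 -0.3171  0.1051] predpx [330.7 183.8   1.1] res 0.0021
top0 51 [ 0.4959 -0.3176  0.1083] px 356 363 223 232
 ball [ 0.4951 -0.3175  0.1066] predpx [359.  228.6   1. ] res 0.0043
scene2 35 [ 0.4926 -0.3154  0.1061] px 327 334 181 187
 ball [ 0.494  -0.3178  0.1052] predpx [331.  183.7   1.1] res 0.0027
656 ((521.4421997070312, -325.4812927246094), (76.92127990722656, 80.54922485351562), 26.70442771911621)
272 [ 0.5232 -0.3246  0.079 ] 58.16891701005648 [0.0124 0.0129]
```

View pics/s3.png

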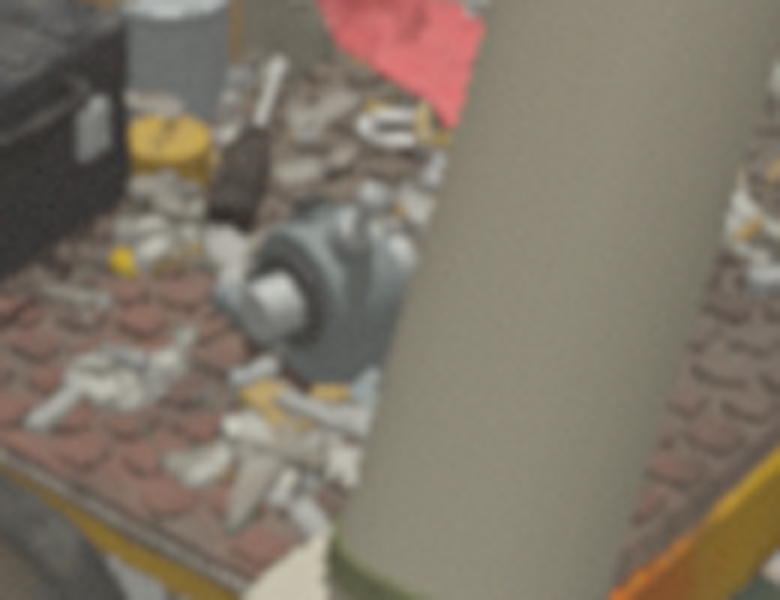

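Call:
move_arm:
  jaw: [6,6,2,2,2,2,2,2,2,2]
  dp:
    - [0.2,-0.3,0]
    - [0,0,0]
    - [0,0,0]
    - [0,0,0]
    - [0,0,0]
    - [0,0,0]
    - [0,0,0]
    - [0,0,0]
    - [0,0,0]
    - [0,0,0]
  turn:
    - [0,0,0]
    - [0,0,0]
    - [0,0,0]
    - [0,0,0]
    - [0,0,0]
    - [0,0,0]
    - [0,0,0]
    - [0,0,0]
    - [0,0,0]
    - [0,0,0]

```text
time_s: 4.97
position: [0.5871, 0.1656, 0.0704]
tool_rot: [[1.0, 0.0, 0.002], [0.0, -1.0, 0.0], [0.002, -0.0, -1.0]]
ft_force: [-1.5, 0.1, 6.5]
grip_width: 0.0269
gripper_force: 58.7
```

Call:
move_arm:
  jaw: [2,2,2,2,2,2,2,2,2,2]
  dp:
    - [0,0,0]
    - [0,0,0]
    - [0,0,-1]
    - [0,0,-2]
    - [0,0,-3]
    - [0,0,-3]
    - [0,0,-3]
    - [0,0,-3]
    - [0,0,-2]
    - [0,0,0]
  turn:
    - [0,0,0]
    - [0,0,0]
    - [0,0,0]
    - [0,0,0]
    - [0,0,0]
    - [0,0,0]
    - [0,0,0]
    - [0,0,0]
    - [0,0,0]
    - [0,0,0]
  force: 100

```text
time_s: 5.8
position: [0.5878, 0.1658, 0.2441]
tool_rot: [[1.0, 0.0, 0.008], [0.0, -1.0, 0.001], [0.008, -0.001, -1.0]]
ft_force: [0.2, 0.3, -3.4]
grip_width: 0.0263
gripper_force: 98.5
```

Call:
move_arm:
  jaw: [2,2,2,2,2,2,2,2,2,2,2,2]
  dp:
    - [-1.08,3.93,0]
    - [-1.08,3.93,0]
    - [-1.08,3.93,0]
    - [-1.08,3.93,0]
    - [-1.08,3.93,0]
    - [-1.08,3.93,0]
    - [-1.08,3.93,0]
    - [-1.08,3.93,0]
    - [-1.08,3.93,0]
    - [-1.08,3.93,0]
    - [-1.08,3.93,0]
    - [-1.08,3.93,0]
  turn:
    - [0,0,0]
    - [0,0,0]
    - [0,0,0]
    - [0,0,0]
    - [0,0,0]
    - [0,0,0]
    - [0,0,0]
    - [0,0,0]
    - [0,0,0]
    - [0,0,0]
    - [0,0,0]
    - [0,0,0]

```text
time_s: 6.8
position: [0.4557, -0.3073, 0.2377]
tool_rot: [[1.0, -0.0, -0.002], [-0.0, -1.0, 0.002], [-0.002, -0.002, -1.0]]
ft_force: [1.5, -0.3, -2.9]
grip_width: 0.0259
gripper_force: 99.1
```

Call:
move_arm:
  jaw: [2,2,2,2,2,2,2]
  dp:
    - [0,0,0]
    - [0,0,0]
    - [0,0,0]
    - [0,0,0]
    - [0,0,0]
    - [0,0,0]
    - [0,0,0]
  turn:
    - [-0.0304,0.1047,0]
    - [-0.0304,0.1047,0]
    - [-0.0304,0.1047,0]
    - [-0.0304,0.1047,0]
    - [0,0,0]
    - [0,0,0]
    - [0,0,0]

```text
time_s: 7.38
position: [0.4573, -0.3062, 0.239]
tool_rot: [[0.915, -0.025, 0.403], [0.025, -0.993, -0.117], [0.403, 0.117, -0.908]]
ft_force: [-0.1, -0.5, -3.0]
grip_width: 0.0262
gripper_force: 99.4
```

```bash
cat >> h.py <<'E'
from scipy.spatial.transform import Rotation as Rn
A=np.array([-np.sin(np.radians(25))*np.cos(np.radians(16.2)),np.sin(np.radians(25))*np.sin(np.radians(16.2)),np.cos(np.radians(25))])
def to(p,a=A):
    "tool-frame shift (cm) and turn to bring TCP to p with tool z=-a"
    o=observe(); R=o["tool_rot"]; z=R[:,2]; ax=np.cross(z,-a); s=np.linalg.norm(ax); w=ax/s*np.arctan2(s,z@-a) if s>1e-9 else ax
    return np.round(R.T@(p-o["position"])*100,2),np.round(R.T@w,4),np.round(o["position"],4),np.round(o["ft_force"],1)
E
python3 - <<'E'
from h import *
print(to(np.array([.497,-.318,.105])+A*.0974))
for n in ["top","scene"]:
    im,d=get(n); cv2.imwrite(f"pics/{n}4.png",im[:,:,::-1]); np.save(f"{n}4.npy",d)
    for q in ["nipple_head","socket","gun_grip"]:
        for r in cams.mark_of(n,q)[:2]:
            u,v=r["location"][0]*560,r["location"][1]*420; print(n,q,round(r["p"],2),round(u,1),round(v,1))
b=[cv2.imread(f'pics/{n}4.png') for n in ["top","scene"]]
c=[cv2.resize(x,(400,600)) for x in (b[0][125:275,300:400],b[1][100:250,270:370])]
cv2.imwrite("pics/c4.png",np.hstack(c))
E
```

```text
(array([-1.83, -0.5 ,  4.16]), array([-0.0012,  0.0029,  0.    ]), array([ 0.4573, -0.3062,  0.239 ]), array([-0.1, -0.5, -3. ]))
top nipple_head 0.57 164.2 199.7
top nipple_head 0.45 360.1 227.8
top socket 0.54 364.7 231.3
top gun_grip 0.83 197.7 218.8
top gun_grip 0.76 363.2 241.0
scene socket 0.43 220.9 270.4
scene gun_grip 0.77 222.1 246.4
scene gun_grip 0.36 344.7 135.9
```

View pics/c4.png

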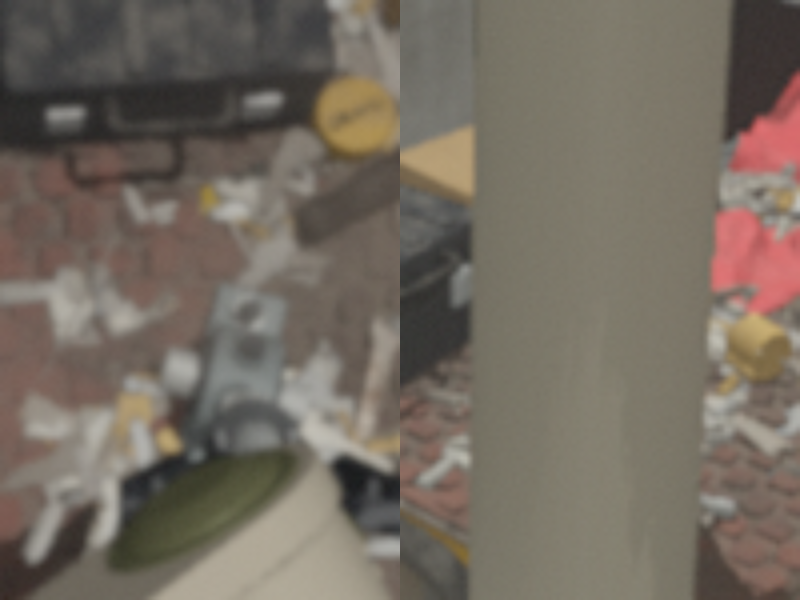

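```bash
python3 - <<'E'
from h import *
T=[cv2.imread(f"pics/top{i}.png").astype(float) for i in (0,2)]; S=[cv2.imread(f"pics/scene{i}.png").astype(float) for i in (0,)]
def mk(n,ims,u0,v0,w,h,B):
    im=np.clip(np.mean(ims,0),0,255).astype(np.uint8)[v0:v0+h,u0:u0+w]; k=10
    im=cv2.resize(im,(w*k,h*k),interpolation=cv2.INTER_CUBIC); raw=im.copy()
    f=lambda P:tuple(int(round(x)) for x in ((pix(n,P)[:2]-[u0,v0])+.5)*k)
    cv2.circle(im,f(B),int(.008*K(n)[1]/pix(n,B)[2]*k),(0,0,255),1); cv2.line(im,f(B),f(B-A*.02),(0,255,0),1)
    return np.vstack([raw,im])
B=np.array([.4965,-.3178,.105])
a=mk("top",T,340,212,38,30,B); b=mk("scene",S,312,168,38,30,B)
cv2.imwrite("pics/z.png",np.hstack([a,b])); print(a.shape)
for n,i in (("top",0),("top",2),("scene",0),("scene",2)):
    d=np.load(f"{n}{i}.npy"); u,v,_=pix(n,B); u,v=int(u),int(v)
    P,uu,vv=cloud(n,d); 
    g=np.full(d.shape,np.nan); g[vv,uu]=P[:,2]; print(n,i,u-6,v-7); print((g[v-7:v+8,u-6:u+7]*1000).round().astype(int) if 1 else 0)
E
```

```text
(600, 380, 3)
top 0 352 221
[[                  82                   79                   77
                    79                   78                   84
                    81                   84                   84
                    77                   80                   79
                    80]
 [                  78                   79                   78
                    80                   85                   84
                    84                   88                   88
                    86                   83                   81
                    79]
 [                  74                   78                   75
                    87                   84                   86
                    85                   93                   94
                    87                   83 -9223372036854775808
                    79]
 [                  77                   79                   81
                    81                   92                   95
                    92                   88                   93
                    93   
[... 8508 characters left out ...]
   8                   11                   11
                     7]
 [                 486                  484                  483
                   480                   87                   85
                    86                   88                   85
                    73                   10                    8
                     5]
 [                 486                  484                  482
                   480                   85                   86
                    85                   85                   80
                    73                   72                   58
                    57]]<stdin>:15: RuntimeWarning: invalid value encountered in cast
```

View pics/z.png

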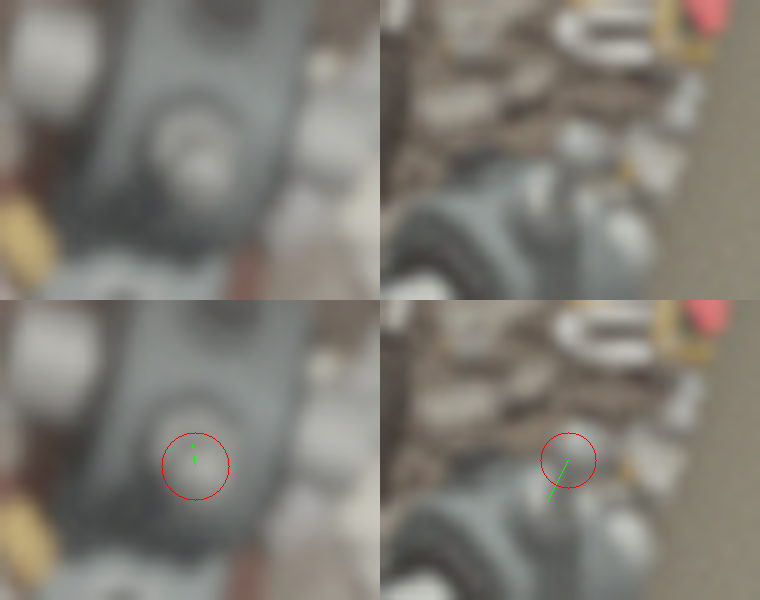

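```bash
python3 - <<'E'
from h import *
from scipy.optimize import least_squares
for t,s in [((359,229),(331.3,183.5)),((360,228.7),(331.8,181.7)),((359.4,228.9),(331.5,182.6))]:
    r=least_squares(lambda B:np.r_[pix("top",B)[:2]-t,pix("scene",B)[:2]-s],[.497,-.318,.105]); r2=least_squares(lambda B:np.r_[pix("top",B)[:2]-t,pix("scene",B)[:2]-s,(B[2]-.105)/.001],[.497,-.318,.105])
    print(np.round(r.x,4),np.round(r.fun,1),np.round(r2.x,4),np.round(r2.fun,1))
B=np.array([.497,-.318,.105]);
E
```

```text
[ 0.4939 -0.3179  0.106 ] [ 0.1  0.2 -0.2 -0. ] [ 0.4941 -0.3182  0.1051] [ 0.2  0.1 -0.3  0.2  0.1]
[ 0.4937 -0.3194  0.1112] [ 0.1  0.2 -0.3 -0. ] [ 0.4953 -0.3214  0.1054] [ 0.6 -0.1 -0.4  1.3  0.4]
[ 0.4937 -0.3184  0.1088] [ 0.1  0.2 -0.2 -0. ] [ 0.4947 -0.3196  0.1052] [ 0.4 -0.  -0.3  0.8  0.2]
```

```bash
python3 - <<'E'
from h import *
from scipy.optimize import least_squares
o=observe();R=o["tool_rot"];p=o["position"]
for n in("top","scene"):
    P,u,v=cloud(n,np.load(n+"4.npy")); Q=(P-p)@R; k=(np.hypot(Q[:,0],Q[:,1])<.032)&(Q[:,2]>.0)&(Q[:,2]<.075); Q=Q[k]
    print(n,len(Q), "px",(u[k].min(),u[k].max(),v[k].min(),v[k].max()) if len(Q) else 0)
    for a in np.arange(0,.075,.006):
        s=Q[(Q[:,2]>=a)&(Q[:,2]<a+.006)]
        if len(s): print(round(a,3),len(s),np.round(s.mean(0)*1e3,1),np.round(s.min(0)*1e3,1),np.round(s.max(0)*1e3,1))
E
```

```text
top 157 px (np.int64(352), np.int64(375), np.int64(223), np.int64(235))
0.0 11 [10.9 -1.2  4. ] [  7.  -10.9   1.2] [13.4 12.6  5.8]
0.006 103 [13.  -0.1  9.4] [  2.5 -22.7   6.1] [22.  22.7 11.9]
0.012 20 [15.2 -3.8 13.6] [  7.2 -20.7  12.1] [21.5 20.9 17. ]
0.054 12 [10.7 -1.7 57.8] [  7.  -11.6  54.6] [12.4  9.1 60. ]
0.06 10 [11.  -4.1 62.4] [  4.1 -13.6  60.5] [13.5  7.1 64.5]
0.066 1 [  5.2 -13.6  66.6] [  5.2 -13.6  66.6] [  5.2 -13.6  66.6]
scene 4 px (np.int64(349), np.int64(349), np.int64(150), np.int64(153))
0.006 4 [-21.6   7.2   9.8] [-24.5   4.5   8.5] [-18.7  10.1  11.2]
```

```bash
cat >> h.py <<'E'
B=np.array([.4945,-.3182,.1055])
def tgt(d,B=B): return B+A*d+.0015*observe()["tool_rot"][:,0]
E
python3 - <<'E'
from h import *
print(to(tgt(.0894)))
E
```

```text
(array([-1.92, -0.45,  4.83]), array([-0.0004,  0.0005,  0.    ]), array([ 0.4574, -0.306 ,  0.2393]), array([-0.1,  0.2, -3.8]))
```

Call:
move_arm:
  jaw: [2,2,2,2,2,2,2,2]
  dp:
    - [-0.96,-0.22,0.5]
    - [-0.96,-0.23,0.8]
    - [0,0,1.0]
    - [0,0,1.0]
    - [0,0,1.0]
    - [0,0,0.5]
    - [0,0,0]
    - [0,0,0]
  turn:
    - [0,0,0]
    - [0,0,0]
    - [0,0,0]
    - [0,0,0]
    - [0,0,0]
    - [0,0,0]
    - [0,0,0]
    - [0,0,0]

```text
time_s: 8.45
position: [0.4596, -0.3077, 0.1873]
tool_rot: [[0.914, -0.025, 0.406], [0.025, -0.993, -0.117], [0.406, 0.118, -0.907]]
ft_force: [0.1, 0.4, -3.3]
grip_width: 0.026
gripper_force: 99.4
```

```bash
python3 - <<'E'
from h import *
print(to(tgt(.0894)))
o=observe();R=o["tool_rot"];p=o["position"]
im,d=get("top"); np.save("top5.npy",d); cv2.imwrite("pics/top5.png",im[:,:,::-1])
P,u,v=cloud("top",d); Q=(P-p)@R
for nm,lo,hi,r in (("fl",.006,.0125,.03),("mouth",.054,.068,.022),("ball",.08,.1,.03),("hex",.1,.12,.02)):
    s=Q[(np.hypot(Q[:,0],Q[:,1])<r)&(Q[:,2]>lo)&(Q[:,2]<hi)]
    if len(s): print(nm,len(s),np.round(s.mean(0)*1e3,1),np.round(np.percentile(s,3,axis=0)*1e3,1),np.round(np.percentile(s,97,axis=0)*1e3,1))
print(pix("top",B))
E
```

```text
(array([-0.01, -0.01,  0.02]), array([-0.0005,  0.0003, -0.    ]), array([ 0.4596, -0.3077,  0.1873]), array([ 0.1,  0.4, -3.3]))
fl 105 [13.8 -0.3  9.5] [  5.2 -21.4   6.7] [21.8 18.1 12.1]
mouth 21 [10.8 -1.8 60.5] [  7.3 -12.5  55.6] [12.9 10.4 64.5]
hex 48 [  4.4  -2.4 112.9] [ -2.2 -13.7 105. ] [  9.7  10.8 119.3]
[359.21386809 228.93213388   1.04380987]
```

Call:
move_arm:
  jaw: [2,2,2,2,2]
  dp:
    - [0,0,0.7]
    - [0,0,0.7]
    - [0,0,0.6]
    - [0,0,0.3]
    - [0,0,0]
  turn:
    - [0,0,0]
    - [0,0,0]
    - [0,0,0]
    - [0,0,0]
    - [0,0,0]

```text
time_s: 8.92
position: [0.4686, -0.3102, 0.1657]
tool_rot: [[0.914, -0.025, 0.405], [0.025, -0.993, -0.117], [0.405, 0.117, -0.907]]
ft_force: [-0.2, 0.7, -4.2]
grip_width: 0.0263
gripper_force: 99.4
```

Call:
move_arm:
  jaw: [2,2,2,2]
  dp:
    - [0,0,0.3]
    - [0,0,0.3]
    - [0,0,0.3]
    - [0,0,0]
  turn:
    - [0,0,0]
    - [0,0,0]
    - [0,0,0]
    - [0,0,0]

```text
time_s: 9.25
position: [0.4724, -0.3116, 0.1584]
tool_rot: [[0.914, -0.025, 0.406], [0.025, -0.993, -0.118], [0.406, 0.118, -0.906]]
ft_force: [-0.8, -0.2, -1.5]
grip_width: 0.026
gripper_force: 99.8
```

Call:
move_arm:
  jaw: [2,2,2]
  dp:
    - [0,0,0.2]
    - [0,0,0.2]
    - [0,0,0]
  turn:
    - [0,0,0]
    - [0,0,0]
    - [0,0,0]

```text
time_s: 9.5
position: [0.4739, -0.3119, 0.1544]
tool_rot: [[0.914, -0.025, 0.405], [0.025, -0.993, -0.118], [0.406, 0.117, -0.907]]
ft_force: [1.9, -1.8, -7.1]
grip_width: 0.026
gripper_force: 99.5
```

Call:
move_arm:
  jaw: [2,2,2]
  dp:
    - [0,0,0.2]
    - [0,0,0.2]
    - [0,0,0]
  turn:
    - [0,0,0]
    - [0,0,0]
    - [0,0,0]

```text
time_s: 9.75
position: [0.4756, -0.3125, 0.1508]
tool_rot: [[0.914, -0.025, 0.405], [0.025, -0.993, -0.118], [0.406, 0.118, -0.906]]
ft_force: [1.8, -1.5, -6.2]
grip_width: 0.0262
gripper_force: 99.5
```

```bash
python3 - <<'E'
from h import *
o=observe();R=o["tool_rot"]; base=np.array([.1,.4,-3.3])
print(to(tgt(.0474)),"tool force",np.round(R.T@(o["ft_force"]-base),1),np.round(R.T@o["wrist_torque"],2))
E
```

```text
(array([ 0.03, -0.02,  0.2 ]), array([-0.0002,  0.0004, -0.    ]), array([ 0.4756, -0.3125,  0.1508]), array([ 1.8, -1.5, -6.2])) tool force [0.3 1.5 3.5] [-0.21 -0.29 -0.02]
```

Call:
move_arm:
  jaw: [2,2,2,2,2,2]
  dp:
    - [0,0,0.2]
    - [0,0,0.2]
    - [0,0,0.2]
    - [0,0,0.2]
    - [0,0,0]
    - [0,0,0]
  turn:
    - [0,0,0]
    - [0,0,0]
    - [0,0,0]
    - [0,0,0]
    - [0,0,0]
    - [0,0,0]
  force: 115

```text
time_s: 10.25
position: [0.4785, -0.3133, 0.1448]
tool_rot: [[0.914, -0.025, 0.406], [0.026, -0.993, -0.118], [0.406, 0.119, -0.906]]
ft_force: [-7.2, 3.1, 8.1]
grip_width: 0.026
gripper_force: 112.3
```

```bash
python3 - <<'E'
from h import *
o=observe();R=o["tool_rot"]; base=np.array([.1,.4,-3.3])
print(to(tgt(.0474)),"tool force",np.round(R.T@(o["ft_force"]-base),1),np.round(R.T@o["wrist_torque"],2))
E
```

```text
(array([ 0.  , -0.02, -0.47]), array([ 0.0006, -0.0002,  0.    ]), array([ 0.4785, -0.3133,  0.1448]), array([-7.2,  3.1,  8.1])) tool force [ -2.   -1.2 -13.6] [ 0.25 -0.89 -0.05]
```

Call:
move_arm:
  jaw: [2,2,2,2]
  dp:
    - [0,0,0.2]
    - [0,0,0.2]
    - [0,0,0]
    - [0,0,0]
  turn:
    - [0,0,0]
    - [0,0,0]
    - [0,0,0]
    - [0,0,0]

```text
time_s: 10.58
position: [0.4801, -0.3138, 0.1413]
tool_rot: [[0.914, -0.025, 0.406], [0.026, -0.993, -0.119], [0.406, 0.119, -0.906]]
ft_force: [-9.3, 2.0, 10.1]
grip_width: 0.0254
gripper_force: 112.5
```

```bash
cat > f.py <<'E'
from h import *
F=[];Z=[]
for i in range(4):
    get("top"); o=observe();R=o["tool_rot"]; base=np.array([.1,.4,-3.3]); F.append(R.T@(o["ft_force"]-base)); Z.append(-(o["position"]-B)@A*1e3)
print("F",np.round(np.mean(F,0),1),np.round(np.std(F,0),1),"d",np.round(47.4+np.mean(Z),2),to(tgt(.0474))[:2],o["gripper_force"])
E
python3 f.py
```

```text
F [ -2.7  -0.4 -15.4] [0.3 0.3 0.5] d 8.51 (array([-0.  , -0.02, -0.85]), array([ 0.0008, -0.0003,  0.    ])) 112.46787071228027
```

Call:
move_arm:
  jaw: [2,2,2,2]
  dp:
    - [0,0,0.1]
    - [0,0,0.1]
    - [0,0,0]
    - [0,0,0]
  turn:
    - [0,0,0]
    - [0,0,0]
    - [0,0,0]
    - [0,0,0]

```text
time_s: 11.12
position: [0.4809, -0.3141, 0.1396]
tool_rot: [[0.913, -0.025, 0.406], [0.026, -0.993, -0.119], [0.406, 0.119, -0.906]]
ft_force: [-9.0, 2.6, 11.1]
grip_width: 0.026
gripper_force: 112.5
```

```bash
python3 f.py
```

```text
F [ -2.9  -0.4 -16.3] [0.4 0.5 0.4] d 10.42 (array([-0.  , -0.02, -1.04]), array([ 0.0008, -0.0003, -0.    ])) 112.53063797950745
```

```bash
python3 -c "
from rig import ticket
print(ticket.close_job())"
```

```text
the job is handed in; nothing more can be done
None
```

I handed the job in with the gun still gripped at about 112 N and pressed onto the nipple with about 16 N. I estimate the spring is in by about 10–12 mm. The snap is judged from force readings only, because the arm blocked the camera view, and no verdict came back.

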